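# Weigh the lidded loaf tin under the bench lamp

### The job

Pick up the loaf tin by its handle and set it down gently on the scale's weighing plate, upright and centred so that no edge of the tin overhangs the plate, and let go. The lamp's bar hangs low over the plate: do not bump it, and leave the bowl, the jar and the scraper where they are.

Things in the scene. Friction and masses are not known exactly. Their poses are not given: they have to be found in the camera images.
- tin: closed dark steel loaf tin with an aluminium lid and a black bar handle, loose, about 0.6 kg (may be 0.42 to 0.78). Body 140 (its x) x 76 (its y) x 46 mm high, lid on it up to 52 mm. Origin: centre of its underside; z up. Front-to-back symmetric. Its centre of mass lies under the middle of the handle.
- handle (a point): middle of the tin's handle bar, 86 mm above the tin's underside, over its centre. The bar runs along the tin's x: 84 mm long, 14 mm wide (tin's y), 16 mm high (78 to 94 mm above the underside); 26 mm of free space between it and the lid, with a leg of 12 mm length at each end. Axes as the tin's.
- tin_fl (a point): corner of the tin's underside at its +x, +y (70, 38 mm from its centre)
- tin_fr (a point): corner of the tin's underside at its +x, -y
- tin_nl (a point): corner of the tin's underside at its -x, +y
- tin_nr (a point): corner of the tin's underside at its -x, -y
- scale: bench scale standing fixed on the bench: blue plastic body with a low display console (130 mm wide, 32 mm high) reaching from 95 to 165 mm on the -x side of the plate's centre, the side towards the robot. Origin: on the bench under the plate's centre; x points from the display to the lamp's post, z up.
- plate (a point): centre of the top face of the scale's aluminium weighing plate, 55 mm above the bench; the plate measures 180 mm (its x) by 116 mm (its y), is flat and does not move. Axes as the scale's.
- lamp: red bench lamp fixed to the scale's place, same origin and axes as the scale. Its bar lies across (along y) straight over the plate: 260 mm long in y, 40 mm wide in x (from -20 to +20 mm), underside 311 mm, top 338 mm above the bench, i.e. 256 mm above the plate. An arm at its middle, up to 352 mm high, runs to a 16 mm post at x = +175 mm with a 90 mm round foot. The space under the bar is open from the -x side.
- bowl: copper-coloured bowl, 124 mm wide, 52 mm high, loose; origin at the centre of its underside; to be left alone
- jar: glass jar with a red cap, 84 mm wide, 120 mm high, loose; origin at the centre of its underside; to be left alone
- scraper: dough scraper lying flat, steel blade with a wooden grip, 102 x 120 x 24 mm, loose; origin at about the middle of its underside; to be left alone
Not all that is in view belongs to the job. Leave any pink look-alike of the tin alone.

How it is judged:
By the outcome, as a careful person would: the job done as asked, in the order asked, and still so for the second after the job is handed in, with the robot touching nothing.
It also fails if it takes over 53 s, if anything falls off the work surface, if the arm or the gripper's body presses on something with over 40 N, if the wrist force passes 120 N, or if a joint passes its speed limit or range.

### The arm

A 7-joint arm with a two-finger parallel gripper is mounted at the origin on the work surface. World frame = base frame: x ahead of the robot, y to its left, z up, the work surface at z = 0. Lengths are in m, angles in rad, forces in N, time in s.
With the tool pointing down it reaches from about 0.4 to 0.875 m from the base axis. Payload 4.4 kg.
Tool frame: the origin (TCP) lies midway between the tips of the shut fingers; the grasp point (between the pads) lies manip.grip_point_offset behind it (manip.grip_point_offset is the distance from the TCP to the grasp point, in m); z points along the fingers, y is the line along which they close (so a half turn about z gives the same grasp; the last joint's range is limited). The gripper opens to 85 mm and grips with 20 to 120 N. Pads are 22 mm wide; open, the fingers measure 114 mm over their backs; the gripper's body (76 mm by 85 mm) begins 54 mm behind the grasp point. The pads swing forward as they close: fully open they stand 13 mm farther back than shut.
Start: joints at [-1.367, 0.628, 0.038, 1.517, -0.027, 0.996, -0.02], TCP at [0.173, 0.627, 0.231] pointing down, gripper open.
Joint ranges: [-3.06, 3.06], [-0.37, 2.12], [-1.25, 1.32], [0.18, 2.47], [-1.1, 4.24], [0.23, 1.98], [-2.94, 2.94]. Speed limits (rad/s): [2.57, 2.57, 3.14, 3.14, 3.14, 3.14, 3.14].

### API

Orientations are given as a unit quaternion [x, y, z, w].
In Python, from workcell import manip, optics, workorder gives the robot as it stands. The module is installed in compiled form; this text tells all that it offers.
- The arm moves only by the tool drive_tool, never from a script. Its argument "plan" is a list of rows, each a list of 3 entries, a list of its own where there are three numbers: the shift along the tool's x, y, z in mm, then the turn, a rotation vector about the tool's x, y, z in degrees, then the opening, from 0 (shut) to 1 (fully open). A call has 1 to 5 rows; each row is the pose to reach, as a shift and turn from the pose commanded when the call began, along the tool's axes at that moment; what a row does not reach only later rows make up. A row lasts 1/12 s, in which the tool goes at most 41.7 mm and 7.16 degrees, less where a joint would pass 70% of its speed; a pose out of reach is approached as far as the arm can. A call with a gripper value outside its range is refused whole. The fingers move at their own pace and stop on an object; "force" is the grip in N (left out, the last holds). Time passes only in rows, so rows that repeat a pose let the fingers close. It gives the time, the measured TCP pose, the force, the opening and the grip force at its end, in the units of the state.
- manip.sense(): the state, without advancing time (a new reading comes with each control period).
- optics.camera(name): name is "scene" or "top"; returns a dict with "image" (384x512x3 uint8, blue, green, red), "vfov" (degrees; the focal length in pixels is half the picture's height over the tangent of half this angle, whatever the lens; pixels are square), "cx", "cy" (the principal point, pixels), "world_from_camera" (4x4, takes a point from camera to world coordinates). Camera axes: x right, y up, looking along -z (the intrinsics and any distortion apply to the point x, -y, -z); pixel columns grow to the right and rows downward; lengths in m; the calibration is good to about 2 mm. A picture is of the moment at which its call begins. There is no depth.
- workorder.hand_in(): hands the job in; it is judged then, once.
The state is a dict: "t": time; "q": joint angles; "qd": joint speeds; "joint_efforts": joint torques, N m; "tcp_pos": TCP position; "tool_rot": TCP orientation; "ft_force": force on the tool from outside, world axes, zero at the start; "ft_torque": the same for the moment, N m; "finger_gap": opening from 0.0 (shut) to 1.0 (fully open); "gripper_force": force on a finger pad.
Only numpy, scipy, OpenCV 4.12 (cv2) and the standard library are available. Lean on these libraries where they do the work, as an engineer would, in place of code of your own. Each camera call takes 0.05 s, during which the arm holds its last target. There are 200 camera calls.

## Working session

There is one attempt and no reset: what is moved stays moved. The work goes in short steps, Python scripts to look and compute and a tool call to move; the robot and the scene stay as the last step left them, time stands still between calls to the robot, and variables do not carry over. Pictures are saved under pics/ and viewed, at most 10 in all, crops included, and the job is handed in when it is done.

Besides the shell and the picture viewer there is one more tool, called as name([rows], argument=value, ...), one row to a line, values as JSON. drive_tool: Moves the arm, as the interface text tells. Its arguments: {"type":"object","properties":{"plan":{"type":"array"},"force":{"type":"number"}},"required":["plan"]}

```bash
mkdir -p pics
python3 - <<'E'
from workcell import manip, optics
import cv2,json
s=manip.sense();print({k:s[k] for k in('t','tcp_pos','tool_rot','finger_gap','ft_force')},manip.grip_point_offset)
for n in("scene","top"):
    c=optics.camera(n);cv2.imwrite(f"pics/{n}0.png",c["image"]);print(n,{k:v for k,v in c.items() if k!="image"})
E
```

```text
{'t': 0.0, 'tcp_pos': array([0.17305896, 0.62585633, 0.23036502]), 'tool_rot': array([ 1.34513838e-01,  9.90911224e-01, -9.79762232e-04, -1.17763250e-04]), 'finger_gap': 1.0009799525179621, 'ft_force': array([0.02210349, 0.80461538, 1.30013437])} 0.0187
scene {'vfov': 42.44439528623147, 'cx': 259.38046203646525, 'cy': 189.71961661108924, 'world_from_camera': array([[ 0.70720422, -0.38471001,  0.59317822,  1.48367947],
       [ 0.70699794,  0.38004643, -0.59642152, -0.88344954],
       [ 0.00401407,  0.84116759,  0.54075962,  0.90365772],
       [ 0.        ,  0.        ,  0.        ,  1.        ]])}
top {'vfov': 55.305296305910495, 'cx': 264.0188399651661, 'cy': 190.58015269554514, 'world_from_camera': array([[-0.02559525,  0.98739313, -0.156204  ,  0.43734677],
       [-0.99963829, -0.02657052, -0.00415834, -0.00880055],
       [-0.00825633,  0.15604106,  0.98771606,  1.10106787],
       [ 0.        ,  0.        ,  0.        ,  1.        ]])}
```

View pics/scene0.png

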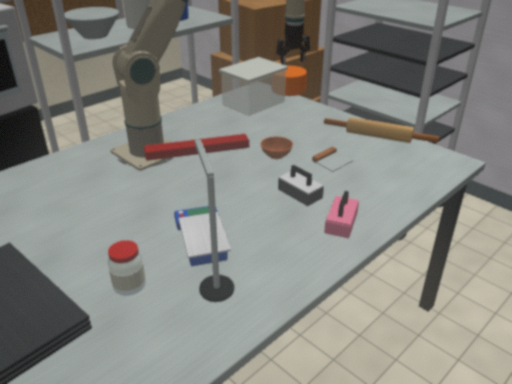

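View pics/top0.png

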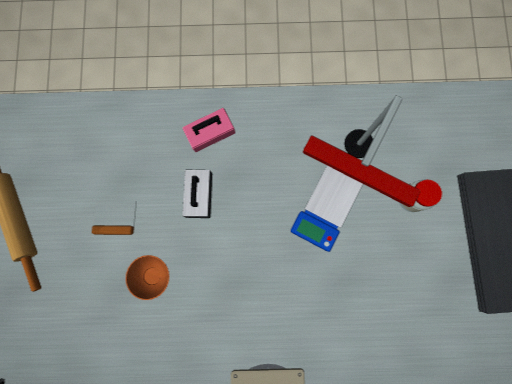

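The scene view shows the tin at about (300,184), the pink look-alike at (342,215) and the scale at (205,235) under the red lamp bar. In the top view the tin is at (197,193), the scale display at (316,231), the plate at about (335,197), the lamp foot at (358,143), the jar at (428,193) and the bowl at (148,277). I'll enlarge the top view.

Run:
```python
import cv2,numpy as np
a=cv2.imread("pics/top0.png");s=cv2.imread("pics/scene0.png")
f=lambda im,x,y,w,h,k:cv2.resize(im[y:y+h,x:x+w],None,fx=k,fy=k,interpolation=cv2.INTER_CUBIC)
c=np.hstack([f(a,170,160,50,75,8),f(a,280,180,100,75,4)[:, :]] if 0 else [f(a,175,160,45,70,8),cv2.copyMakeBorder(f(a,285,160,85,100,5),0,60,0,0,cv2.BORDER_CONSTANT)])
cv2.imwrite("pics/topc.png",c);print(c.shape)
d=np.hstack([f(s,270,155,60,60,6.5),f(s,165,195,75,75,5.2)]);cv2.imwrite("pics/scenec.png",d);print(d.shape)
```

```text
(560, 785, 3)
(390, 780, 3)
```

View pics/topc.png

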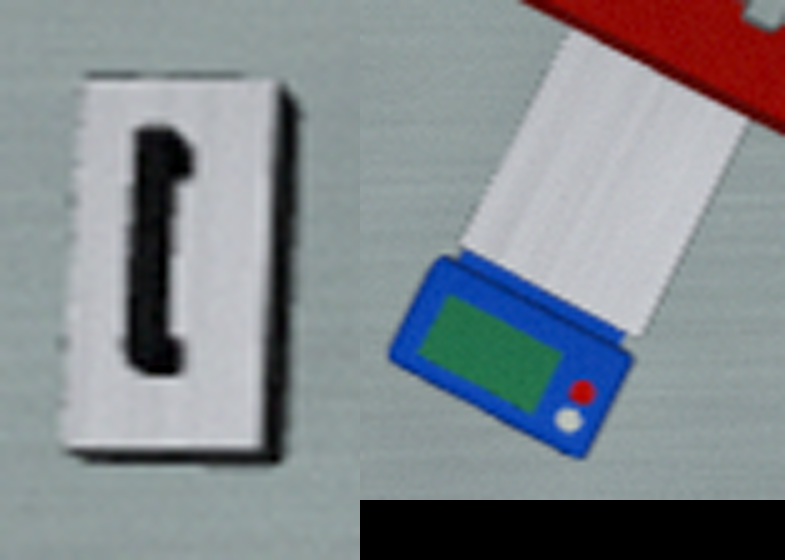

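View pics/scenec.png

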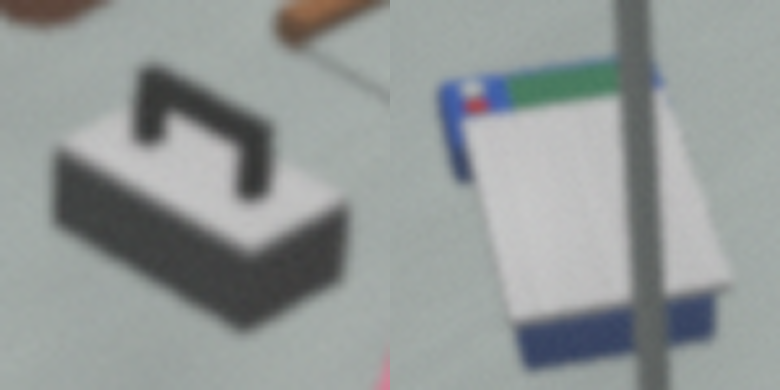

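The crops show the tin's lid corners, the plate's two near corners and edges in the top view, and all four plate corners in the scene view. I'll fit the poses from these.

```bash
cat > h.py <<'E'
import numpy as np
from scipy.optimize import least_squares
K={}
def setcam(n,v,cx,cy,W): K[n]=(192/np.tan(np.radians(v/2)),cx,cy,np.array(W))
setcam("scene",42.44439528623147,259.38046,189.71962,[[0.70720422,-0.38471001,0.59317822,1.48367947],[0.70699794,0.38004643,-0.59642152,-0.88344954],[0.00401407,0.84116759,0.54075962,0.90365772],[0,0,0,1]])
setcam("top",55.305296305910495,264.01884,190.58015,[[-0.02559525,0.98739313,-0.156204,0.43734677],[-0.99963829,-0.02657052,-0.00415834,-0.00880055],[-0.00825633,0.15604106,0.98771606,1.10106787],[0,0,0,1]])
def proj(n,P):
    f,cx,cy,W=K[n];p=(np.atleast_2d(P)-W[:3,3])@W[:3,:3]
    return np.c_[cx-f*p[:,0]/p[:,2],cy+f*p[:,1]/p[:,2]]
def place(v,L):
    c,s=np.cos(v[2]),np.sin(v[2]);L=np.array(L)/1000.
    return np.c_[v[0]+c*L[:,0]-s*L[:,1],v[1]+s*L[:,0]+c*L[:,1],L[:,2]+(v[3] if len(v)>3 else 0)]
def fit(obs,v0):
    g=lambda v:np.concatenate([(proj(n,place(v,[l]))-p).ravel() for n,l,p in obs])
    r=least_squares(g,v0,loss="soft_l1");return r.x,g(r.x).reshape(-1,2)
E
python3 - <<'E'
from h import *
T=lambda u,v:((u+.5)/8-.5+175,(v+.5)/8-.5+160)
S=lambda u,v:((u+.5)/6.5-.5+270,(v+.5)/6.5-.5+155)
P=lambda u,v:((u+.5)/5-.5+285,(v+.5)/5-.5+160)
Q=lambda u,v:((u-390+.5)/5.2-.5+165,(v+.5)/5.2-.5+195)
tin=[("top",(70,38,52),T(86,80)),("top",(70,-38,52),T(278,82)),("top",(-70,-38,52),T(263,448)),("top",(-70,38,52),T(65,445)),
("scene",(70,-38,52),S(250,252)),("scene",(-70,-38,52),S(57,148)),("scene",(70,38,52),S(348,203)),
("scene",(70,-38,0),S(245,330)),("scene",(-70,-38,0),S(57,222)),("scene",(70,38,0),S(342,280))]
pl=[("top",(-90,58,55),P(100,245)),("top",(-90,-58,55),P(280,335)),
("scene",(-90,-58,55),Q(465,115)),("scene",(-90,58,55),Q(662,92)),("scene",(90,-58,55),Q(513,325)),("scene",(90,58,55),Q(735,285))]
for nm,o,v in(("tin",tin,[.5,.15,0]),("plate",pl,[.5,-.15,-.5])):
    for c in("top","scene",None):
        x,r=fit([k for k in o if c in(None,k[0])],v);print(nm,c,x.round(4),np.degrees(x[2]).round(2));
    print(r.round(1).tolist())
    if nm=="plate": # far edge points in top on plate side lines
        for q in((-20,58,55),(-20,-58,55)):
            print(proj("top",place(x,[q])), "L" )
    print(P(212,32),P(388,122))
E
```

```text
tin top [ 0.6037  0.1924 -0.0449] -2.57
tin scene [ 0.6042  0.1935 -0.0731] -4.19
tin None [ 0.6038  0.1926 -0.0555] -3.18
[[-0.7, -1.3], [1.2, -0.9], [0.5, 1.1], [-1.2, 0.7], [0.0, -0.2], [-0.9, -1.4], [1.1, -1.1], [-0.1, 1.4], [-1.3, 0.4], [0.9, 0.4]]
(327.0, 166.0) (362.2, 184.0)
plate top [ 0.5996 -0.212  -0.4949] -28.36
plate scene [ 0.6011 -0.2157 -0.5134] -29.42
plate None [ 0.5997 -0.2144 -0.5139] -29.44
[[0.1, -0.9], [0.5, 0.2], [-0.4, 0.7], [0.8, -0.9], [-0.3, -0.7], [0.2, -0.5]]
[[315.69662862 186.46021048]] L
[[351.89369415 205.1286018 ]] L
(327.0, 166.0) (362.2, 184.0)
```

```bash
cat > g.py <<'E'
import sys,numpy as np
from scipy.spatial.transform import Rotation as R
from workcell import manip
def pose(grip,th,psi):
    th,psi=np.radians([th,psi]);z=np.array([np.cos(psi)*np.sin(th),np.sin(psi)*np.sin(th),-np.cos(th)]);y=np.array([-np.sin(psi),np.cos(psi),0])
    return np.array(grip)+manip.grip_point_offset*z,R.from_matrix(np.c_[np.cross(y,z),y,z])
def show(p,r,t,n=5):
    d=r.inv().apply(t[0]-p)*1000;w=(r.inv()*t[1]).as_rotvec(degrees=True);return d.round(0),w.round(1)
def go(*W):
    s=manip.sense();p,r=s["tcp_pos"],R.from_quat(s["tool_rot"])
    print("t",s["t"],"grip",(p-manip.grip_point_offset*r.as_matrix()[:,2]).round(4),"q",s["q"].round(2),"F",s["ft_force"].round(1),"gap",round(s["finger_gap"],3))
    for w in W:
        t=pose(*w);print(w,*show(p,r,t));p,r=t
E
python3 -c "
from g import *
go(((.25,.55,.25),12,-12),((.35,.45,.25),25,-8),((.44,.3,.23),35,-5),((.519,.198,.171),45,-3.2))"
```

```text
t 0.1 grip [0.1731 0.626  0.2492] q [-1.37  0.63  0.04  1.52 -0.03  1.   -0.02] F [-0.6  0.5 -0.1] gap 0.998
((0.25, 0.55, 0.25), 12, -12) [-98. -52.  -1.] [ -0.5 -12.   -3.4]
((0.35, 0.45, 0.25), 25, -8) [-120.  -76.   24.] [ -1.3 -13.   -3.8]
((0.44, 0.3, 0.23), 35, -5) [ -94. -135.   64.] [ -1.5 -10.   -2.6]
((0.519, 0.198, 0.171), 45, -3.2) [-41. -94.  98.] [ -1.2 -10.   -1.4]
```

drive_tool([
  [[-20,-10,0],[0,-2.4,-0.7],1],
  [[-40,-21,0],[0,-4.8,-1.4],1],
  [[-60,-31,0],[0,-7.2,-2],1],
  [[-80,-42,-1],[0,-9.6,-2.7],1],
  [[-98,-52,-1],[-0.5,-12,-3.4],1],
])

```text
t: 0.52
tcp_pos: [0.255, 0.5494, 0.2321]
tool_rot: [0.104, 0.989, -0.01, 0.105]
ft_force: [-0.1, 0.1, -0.5]
finger_gap: 1.002
gripper_force: 0.0
```

drive_tool([
  [[-24,-15,5],[0,-2.6,-0.8],1],
  [[-48,-30,10],[-0.5,-5.2,-1.5],1],
  [[-72,-46,15],[-0.8,-7.8,-2.3],1],
  [[-96,-61,20],[-1,-10.4,-3],1],
  [[-120,-76,24],[-1.3,-13,-3.8],1],
])

```text
t: 0.93
tcp_pos: [0.3582, 0.4493, 0.2334]
tool_rot: [0.068, 0.974, -0.014, 0.217]
ft_force: [-0.5, -0.3, -0.2]
finger_gap: 1.003
gripper_force: 0.0
```

drive_tool([
  [[-19,-27,13],[-0.3,-2,-0.5],1],
  [[-38,-54,26],[-0.6,-4,-1],1],
  [[-56,-81,38],[-0.9,-6,-1.6],1],
  [[-75,-108,51],[-1.2,-8,-2.1],1],
  [[-94,-135,64],[-1.5,-10,-2.6],1],
])

```text
t: 1.35
tcp_pos: [0.4437, 0.309, 0.2172]
tool_rot: [0.047, 0.954, -0.015, 0.296]
ft_force: [0.1, -0.6, -0.1]
finger_gap: 1.001
gripper_force: 0.0
```

```bash
python3 -c "
from g import *
go(((.519,.198,.171),45,-3.2))"
```

```text
t 1.35 grip [0.4332 0.3101 0.2326] q [-1.44  0.5   0.63  2.24  0.98  0.26 -0.38] F [ 0.1 -0.6 -0.1] gap 1.001
((0.519, 0.198, 0.171), 45, -3.2) [ -48. -102.  105.] [ -1.6 -10.5  -1.8]
```

drive_tool([
  [[-10,-25,16],[0,-1,-0.3],1],
  [[-22,-48,38],[-0.5,-3,-0.7],1],
  [[-32,-68,62],[-0.9,-5,-1],1],
  [[-42,-88,85],[-1.3,-8,-1.4],1],
  [[-48,-102,105],[-1.6,-10.5,-1.8],1],
])

```text
t: 1.77
tcp_pos: [0.4883, 0.2437, 0.2016]
tool_rot: [0.04, 0.934, -0.04, 0.353]
ft_force: [1.0, -0.6, 0.7]
finger_gap: 0.999
gripper_force: 0.0
```

```bash
python3 -c "
from g import *
go(((.519,.198,.171),45,-3.2),((.604,.193,.086),45,-3.2))"
```

```text
t 1.7667 grip [0.476  0.2456 0.2155] q [-1.26  0.55  0.52  2.35  1.9   0.36 -1.23] F [ 1.  -0.6  0.7] gap 0.999
((0.519, 0.198, 0.171), 45, -3.2) [ -6. -40.  66.] [-3.8 -3.5 -0.2]
((0.604, 0.193, 0.086), 45, -3.2) [ -0.  -0. 120.] [0. 0. 0.]
```

drive_tool([
  [[-2,-10,8],[-1.5,-1,0],1],
  [[-3,-20,20],[-3,-2,0],1],
  [[-4,-30,40],[-3.8,-3,0],1],
  [[-6,-40,66],[-3.8,-3.5,-0.2],1],
  [[-6,-40,66],[-3.8,-3.5,-0.2],1],
])

```text
t: 2.18
tcp_pos: [0.5325, 0.1911, 0.155]
tool_rot: [0.029, 0.924, -0.014, 0.38]
ft_force: [-0.4, -0.1, 0.8]
finger_gap: 1.001
gripper_force: 0.0
```

```bash
python3 -c "
from g import *
go(((.519,.198,.171),45,-3.2),((.604,.193,.086),45,-3.2))"
```

```text
t 2.1833 grip [0.5194 0.192  0.1683] q [-0.84  0.65  0.2   2.46  2.46  0.67 -1.66] F [-0.4 -0.1  0.8] gap 1.001
((0.519, 0.198, 0.171), 45, -3.2) [-1.  6. -2.] [-0.5 -0.2 -0.2]
((0.604, 0.193, 0.086), 45, -3.2) [ -0.  -0. 120.] [0. 0. 0.]
```

drive_tool([
  [[0,3,6],[0,0,0],1],
  [[0,5,16],[-0.3,0,0],1],
  [[-1,6,30],[-0.5,-0.2,-0.2],1],
  [[-1,6,46],[-0.5,-0.2,-0.2],1],
  [[-1,6,60],[-0.5,-0.2,-0.2],1],
])

```text
t: 2.6
tcp_pos: [0.5753, 0.2019, 0.1158]
tool_rot: [0.022, 0.923, -0.007, 0.384]
ft_force: [0.4, -0.4, 0.4]
finger_gap: 1.0
gripper_force: 0.0
```

Run:
```python
from g import *
import cv2
from workcell import optics
f=lambda im,x,y,w,h,k:cv2.resize(im[y:y+h,x:x+w],None,fx=k,fy=k,interpolation=cv2.INTER_CUBIC)
a=optics.camera("top")["image"];b=optics.camera("scene")["image"]
cv2.imwrite("pics/pre.png",np.hstack([f(a,160,155,75,95,5),f(b,260,110,83,95,5)]))
go(((.604,.193,.086),45,-3.2))
```

```text
t 2.7 grip [0.5624 0.2016 0.1285] q [-0.76  0.76  0.16  2.37  2.55  0.71 -1.7 ] F [-0.5 -1.1  0.6] gap 0.997
((0.604, 0.193, 0.086), 45, -3.2) [ 1. -7. 60.] [0.5 0.1 0.3]
```

View pics/pre.png

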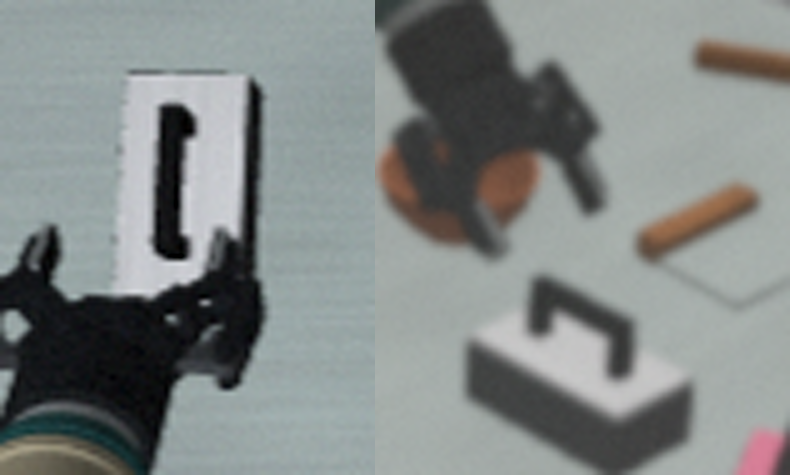

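The top crop shows the fingers, at (45,235) and (225,240), straddling the handle bar at (172,180) with a small offset to the left. The scene crop shows the gripper still behind and above the handle at (585,320). I'll go in with a -8 mm lateral shift.

drive_tool([
  [[0,-4,6],[0,0,0],1],
  [[0,-7,18],[0.3,0,0],1],
  [[1,-8,34],[0.5,0,0.2],1],
  [[1,-8,48],[0.5,0,0.3],1],
  [[1,-8,58],[0.5,0,0.3],1],
])

```text
t: 3.12
tcp_pos: [0.6155, 0.1896, 0.0735]
tool_rot: [0.027, 0.923, -0.011, 0.383]
ft_force: [-0.6, 0.1, -0.5]
finger_gap: 0.996
gripper_force: 0.0
```

drive_tool([
  [[0,0,0],[0,0,0],1],
  [[0,0,0],[0,0,0],1],
])

```text
t: 3.28
tcp_pos: [0.6144, 0.1892, 0.0738]
tool_rot: [0.027, 0.923, -0.012, 0.383]
ft_force: [0.2, -0.9, -1.4]
finger_gap: 0.998
gripper_force: 0.0
```

Run:
```python
from g import *
import cv2
from workcell import optics
f=lambda im,x,y,w,h,k:cv2.resize(im[y:y+h,x:x+w],None,fx=k,fy=k,interpolation=cv2.INTER_CUBIC)
a=optics.camera("top")["image"];b=optics.camera("scene")["image"]
cv2.imwrite("pics/pre2.png",np.hstack([f(a,160,155,75,95,5),f(b,260,120,83,95,5)]))
go(((.604,.193,.086),45,-3.2))
```

```text
t 3.3833 grip [0.6007 0.1903 0.0876] q [-0.67  0.86  0.15  2.3   2.62  0.74 -1.72] F [-0.2 -0.3 -0.1] gap 1.0
((0.604, 0.193, 0.086), 45, -3.2) [-1.  3.  3.] [-0.1  0.1 -0.1]
```

View pics/pre2.png

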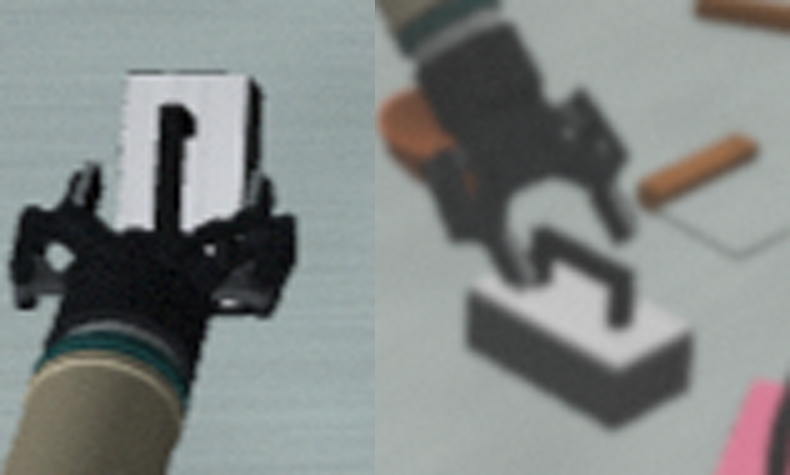

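The fingertips, at (85,175) and (262,185) in the top crop, are centred on the bar, and the scene crop agrees. Closing now.

drive_tool([
  [[0,1,1],[0,0,0],0.6],
  [[0,2,2],[0,0,0],0.35],
  [[0,2,2],[0,0,0],0.1],
  [[0,2,2],[0,0,0],0],
  [[0,2,2],[0,0,0],0],
], force=60)

```text
t: 3.8
tcp_pos: [0.6158, 0.1916, 0.073]
tool_rot: [0.027, 0.923, -0.011, 0.383]
ft_force: [0.3, -0.1, -0.7]
finger_gap: 0.3
gripper_force: 0.0
```

drive_tool([
  [[0,0,0],[0,0,0],0],
  [[0,0,0],[0,0,0],0],
  [[0,0,0],[0,0,0],0],
  [[0,0,0],[0,0,0],0],
  [[0,0,0],[0,0,0],0],
])

```text
t: 4.22
tcp_pos: [0.6158, 0.1921, 0.0728]
tool_rot: [0.026, 0.923, -0.011, 0.383]
ft_force: [-0.3, 2.2, 0.5]
finger_gap: 0.148
gripper_force: 61.1
```

```bash
python3 -c "
from g import *
go(((.604,.193,.11),45,-3.2))
"
```

```text
t 4.2167 grip [0.6026 0.1929 0.086 ] q [-0.68  0.87  0.15  2.29  2.61  0.73 -1.72] F [-0.3  2.2  0.5] gap 0.148
((0.604, 0.193, 0.11), 45, -3.2) [-18.   0. -16.] [-0.   0.1 -0.1]
```

drive_tool([
  [[-3,0,-3],[0,0,0],0],
  [[-8,0,-8],[0,0,0],0],
  [[-16,0,-16],[0,0,0],0],
  [[-24,0,-24],[0,0,0],0],
  [[-30,0,-30],[0,0,0],0],
])

```text
t: 4.63
tcp_pos: [0.6148, 0.1905, 0.1154]
tool_rot: [0.027, 0.924, -0.012, 0.382]
ft_force: [-0.1, -1.0, -6.2]
finger_gap: 0.153
gripper_force: 60.3
```

drive_tool([
  [[-8,0,-8],[0,0,0],0],
  [[-16,0,-16],[0,0,0],0],
  [[-24,0,-24],[0,0,0],0],
  [[-31,0,-31],[0,0,0],0],
  [[-33,0,-33],[0,0,0],0],
])

```text
t: 5.05
tcp_pos: [0.6155, 0.191, 0.1633]
tool_rot: [0.028, 0.923, -0.011, 0.383]
ft_force: [-0.1, -0.8, -6.3]
finger_gap: 0.152
gripper_force: 60.3
```

Run:
```python
from g import *
import cv2
from workcell import optics
b=optics.camera("scene")["image"];cv2.imwrite("pics/lift.png",cv2.resize(b[80:230,220:370],None,fx=3.5,fy=3.5))
go(((.61,.11,.178),45,-11),((.622,.025,.178),45,-20),((.63,-.059,.178),45,-29.4),((.605,-.14,.161),45,-29.4),((.5997,-.214,.161),45,-29.4))
```

```text
t 5.1 grip [0.6024 0.1919 0.1764] q [-0.75  0.66  0.26  2.28  2.53  0.52 -1.59] F [ 0.4  0.5 -6.2] gap 0.15
((0.61, 0.11, 0.178), 45, -11) [-10. -83.   8.] [5.4 0.1 5.3]
((0.622, 0.025, 0.178), 45, -20) [-20. -83.  20.] [6.4 0.  6.4]
((0.63, -0.059, 0.178), 45, -29.4) [-26. -78.  26.] [ 6.6 -0.   6.6]
((0.605, -0.14, 0.161), 45, -29.4) [ -1. -83.  25.] [0. 0. 0.]
((0.5997, -0.214, 0.161), 45, -29.4) [-22. -67.  22.] [0. 0. 0.]
```

View pics/lift.png

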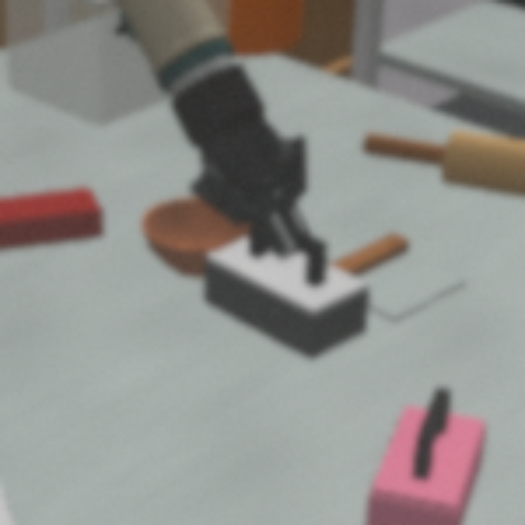

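The tin hangs level in the grip at about (285,300) and is clear of the bowl and the scraper. Carrying it on.

drive_tool([
  [[-1,-7,1],[0.5,0,0.5],0],
  [[-3,-22,2],[1.5,0,1.5],0],
  [[-5,-42,4],[2.8,0,2.8],0],
  [[-7,-63,6],[4.1,0,4.1],0],
  [[-10,-83,8],[5.4,0,5.3],0],
])

```text
t: 5.52
tcp_pos: [0.6226, 0.1049, 0.1621]
tool_rot: [0.089, 0.92, -0.039, 0.38]
ft_force: [1.1, -0.1, -7.2]
finger_gap: 0.15
gripper_force: 60.3
```

drive_tool([
  [[-4,-17,4],[1.3,0,1.3],0],
  [[-8,-33,8],[2.6,0,2.6],0],
  [[-12,-50,12],[3.9,0,3.9],0],
  [[-16,-67,16],[5.2,0,5.2],0],
  [[-20,-83,20],[6.4,0,6.4],0],
])

```text
t: 5.93
tcp_pos: [0.6358, 0.0193, 0.1633]
tool_rot: [0.161, 0.909, -0.068, 0.377]
ft_force: [0.1, 1.0, -7.4]
finger_gap: 0.151
gripper_force: 60.3
```

drive_tool([
  [[-6,-18,6],[1.5,0,1.5],0],
  [[-12,-36,12],[3,0,3],0],
  [[-18,-54,18],[4.6,0,4.6],0],
  [[-23,-70,23],[5.9,0,5.9],0],
  [[-26,-78,26],[6.6,0,6.6],0],
])

```text
t: 6.35
tcp_pos: [0.6437, -0.0684, 0.164]
tool_rot: [0.236, 0.893, -0.099, 0.371]
ft_force: [0.2, -0.0, -6.6]
finger_gap: 0.149
gripper_force: 60.2
```

Run:
```python
from g import *
import cv2
from workcell import optics
f=lambda im,x,y,w,h,k:cv2.resize(im[y:y+h,x:x+w],None,fx=k,fy=k,interpolation=cv2.INTER_CUBIC)
a=optics.camera("top")["image"];b=optics.camera("scene")["image"]
cv2.imwrite("pics/mid.png",np.hstack([f(a,240,120,190,200,2),f(b,120,70,200,200,2)]))
go(((.605,-.14,.161),45,-29.4),((.5997,-.214,.161),45,-29.4),((.5997,-.214,.141),45,-29.4))
```

```text
t 6.45 grip [ 0.6324 -0.0606  0.1772] q [-0.45  0.69  0.38  2.26  2.52  0.46 -1.65] F [ 0.8  0.3 -6.8] gap 0.155
((0.605, -0.14, 0.161), 45, -29.4) [  1. -83.  22.] [-0.1  0.2 -0. ]
((0.5997, -0.214, 0.161), 45, -29.4) [-22. -67.  22.] [0. 0. 0.]
((0.5997, -0.214, 0.141), 45, -29.4) [14.  0. 14.] [0. 0. 0.]
```

View pics/mid.png

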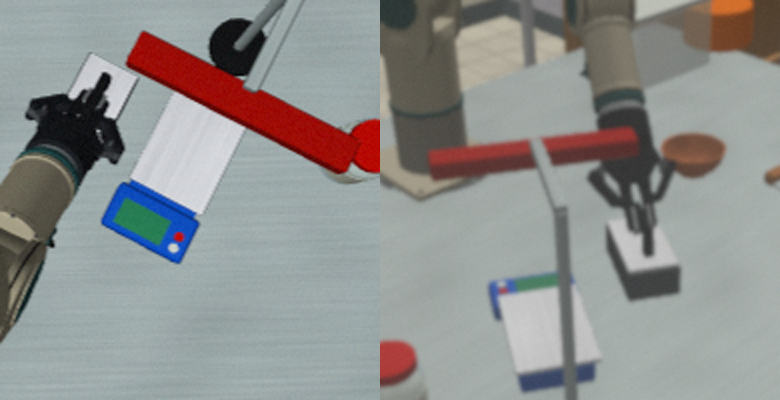

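The tin at (100,85) in the top half is aligned with the plate at (185,155). The arm stays on the display side of the bar, which is clear of it. Sliding in sideways.

drive_tool([
  [[0,-8,4],[0,0,0],0],
  [[0,-24,9],[0,0,0],0],
  [[0,-43,14],[0,0,0],0],
  [[0,-63,18],[0,0,0],0],
  [[1,-83,22],[0,0.2,0],0],
])

```text
t: 6.87
tcp_pos: [0.6161, -0.1434, 0.1471]
tool_rot: [0.232, 0.895, -0.096, 0.369]
ft_force: [-0.7, -1.3, -6.8]
finger_gap: 0.149
gripper_force: 60.2
```

drive_tool([
  [[-6,-19,6],[0,0,0],0],
  [[-12,-36,12],[0,0,0],0],
  [[-17,-52,17],[0,0,0],0],
  [[-21,-63,21],[0,0,0],0],
  [[-22,-67,22],[0,0,0],0],
])

```text
t: 7.28
tcp_pos: [0.61, -0.2204, 0.1477]
tool_rot: [0.235, 0.894, -0.098, 0.37]
ft_force: [-0.8, -0.0, -7.1]
finger_gap: 0.155
gripper_force: 60.2
```

drive_tool([
  [[0,0,0],[0,0,0],0],
  [[0,0,0],[0,0,0],0],
])

```text
t: 7.45
tcp_pos: [0.6105, -0.2168, 0.1471]
tool_rot: [0.233, 0.895, -0.096, 0.369]
ft_force: [0.0, 0.2, -6.3]
finger_gap: 0.151
gripper_force: 60.3
```

Run:
```python
from g import *
import cv2
from workcell import optics
f=lambda im,x,y,w,h,k:cv2.resize(im[y:y+h,x:x+w],None,fx=k,fy=k,interpolation=cv2.INTER_CUBIC)
a=optics.camera("top")["image"];b=optics.camera("scene")["image"]
cv2.imwrite("pics/over.png",np.hstack([f(a,270,130,100,130,4),f(b,155,140,100,130,4)]))
go(((.5997,-.214,.161),45,-29.4),((.5997,-.214,.141),45,-29.4))
```

```text
t 7.55 grip [ 0.5993 -0.2096  0.1604] q [ 0.02  0.69  0.23  2.32  2.94  0.61 -1.73] F [-1.  -0.3 -6.3] gap 0.151
((0.5997, -0.214, 0.161), 45, -29.4) [-2. -4.  1.] [ 0.2 -0.1  0.2]
((0.5997, -0.214, 0.141), 45, -29.4) [14.  0. 14.] [0. 0. 0.]
```

View pics/over.png

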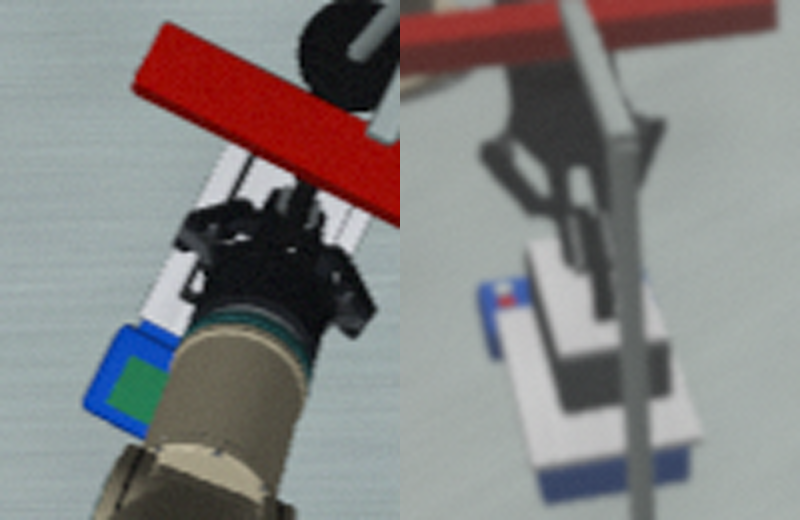

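Scene crop: the tin's front bottom edge runs from (562,412) to (668,395), and the plate's far corners are at (537,465) and (702,438). I'll check these against the model.

Run:
```python
from h import *
S=lambda u,v:((u-400+.5)/4-.5+155,(v+.5)/4-.5+140)
h=161-86
o=[("scene",(70,-38,h),S(562,412)),("scene",(70,38,h),S(668,395)),("scene",(70,-38,h+52),S(558,357)),("scene",(70,38,h+52),S(668,340)),("scene",(-70,-38,h+52),S(527,243))]
p=[("scene",(90,-58,55),S(537,465)),("scene",(90,58,55),S(702,438)),("scene",(-90,-58,55),S(497,308))]
vt,r=fit(o,[.6,-.21,-.51]);vp,r2=fit(p,[.6,-.21,-.51]);print(vt,r.round(1).tolist());print(vp,r2.round(1).tolist())
d=vt-vp;c,s=np.cos(vp[2]),np.sin(vp[2]);print("tin in plate mm",(c*d[0]+s*d[1])*1e3,(-s*d[0]+c*d[1])*1e3,np.degrees(d[2]))
```

```text
[ 0.60088119 -0.21102119 -0.52667561] [[-0.4, 1.4], [1.3, 1.1], [-0.8, -0.5], [0.6, -0.7], [-0.3, -1.2]]
[ 0.59877909 -0.21322218 -0.52304523] [[-1.1, 0.0], [0.9, -0.4], [0.1, 0.3]]
tin in plate mm 0.7216109462628102 2.9567638973850796 -0.20800497762019793
```

drive_tool([
  [[1,-1,1],[0,0,0],0],
  [[4,-2,4],[0,0,0],0],
  [[7,-3,7],[0,0,0],0],
  [[9,-3,9],[0,0,0],0],
  [[11,-3,11],[0,0,0],0],
])

```text
t: 7.97
tcp_pos: [0.6086, -0.2206, 0.1311]
tool_rot: [0.234, 0.894, -0.097, 0.369]
ft_force: [0.3, 0.7, -7.5]
finger_gap: 0.155
gripper_force: 60.3
```

drive_tool([
  [[0,0,0],[0,0,0],0],
  [[0.5,0,0.5],[0,0,0],0],
  [[1,0,1],[0,0,0],0],
  [[1.5,0,1.5],[0,0,0],0],
  [[1.5,0,1.5],[0,0,0],0],
])

```text
t: 8.38
tcp_pos: [0.6089, -0.2207, 0.1297]
tool_rot: [0.234, 0.894, -0.097, 0.369]
ft_force: [0.7, 0.4, -6.9]
finger_gap: 0.155
gripper_force: 60.3
```

```bash
python3 -c "
from g import *
go(((.5997,-.214,.141),45,-29.4))"
```

```text
t 8.3833 grip [ 0.5974 -0.2143  0.143 ] q [ 0.04  0.73  0.21  2.33  2.95  0.66 -1.74] F [ 0.7  0.4 -6.9] gap 0.155
((0.5997, -0.214, 0.141), 45, -29.4) [0. 1. 3.] [ 0.1 -0.1  0.1]
```

drive_tool([
  [[0.3,0,0.4],[0,0,0],0],
  [[0.6,0,0.8],[0,0,0],0],
  [[0.8,0,1.2],[0,0,0],0],
  [[0.8,0,1.2],[0,0,0],0],
  [[0.8,0,1.2],[0,0,0],0],
])

```text
t: 8.8
tcp_pos: [0.6091, -0.2209, 0.1283]
tool_rot: [0.234, 0.894, -0.097, 0.369]
ft_force: [-0.6, -0.7, -6.6]
finger_gap: 0.145
gripper_force: 60.3
```

drive_tool([
  [[0.2,0,0.3],[0,0,0],0],
  [[0.4,0,0.6],[0,0,0],0],
  [[0.6,0,0.8],[0,0,0],0],
  [[0.6,0,0.8],[0,0,0],0],
  [[0.6,0,0.8],[0,0,0],0],
])

```text
t: 9.22
tcp_pos: [0.6094, -0.2209, 0.1278]
tool_rot: [0.233, 0.894, -0.097, 0.37]
ft_force: [-2.3, 2.5, 0.2]
finger_gap: 0.153
gripper_force: 61.1
```

drive_tool([
  [[0,0,0],[0,0,0],0.25],
  [[0,0,0],[0,0,0],0.4],
  [[0,0,0],[0,0,0],0.6],
  [[0,0,0],[0,0,0],0.7],
  [[0,0,0],[0,0,0],0.7],
], force=20)

```text
t: 9.63
tcp_pos: [0.6097, -0.2213, 0.1279]
tool_rot: [0.234, 0.894, -0.097, 0.37]
ft_force: [0.7, -0.6, -1.4]
finger_gap: 0.698
gripper_force: 0.0
```

drive_tool([
  [[0,0,0],[0,0,0],0.8],
  [[0,0,0],[0,0,0],0.8],
  [[0,0,-4],[0,0,0],0.8],
  [[0,0,-12],[0,0,0],0.8],
  [[0,0,-24],[0,0,0],0.8],
])

```text
t: 10.05
tcp_pos: [0.594, -0.2126, 0.1444]
tool_rot: [0.234, 0.894, -0.097, 0.369]
ft_force: [0.0, 0.1, 1.2]
finger_gap: 0.797
gripper_force: 0.0
```

drive_tool([
  [[0,0,-14],[0,0,0],0.8],
  [[0,0,-28],[0,0,0],0.8],
  [[0,0,-42],[0,0,0],0.8],
  [[0,0,-52],[0,0,0],0.8],
  [[0,0,-56],[0,0,0],0.8],
])

```text
t: 10.47
tcp_pos: [0.5588, -0.1926, 0.1854]
tool_rot: [0.234, 0.894, -0.097, 0.37]
ft_force: [0.1, 0.8, 1.3]
finger_gap: 0.8
gripper_force: 0.0
```

drive_tool([
  [[0,0,0],[0,0,0],0.8],
  [[0,0,0],[0,0,0],0.8],
  [[0,0,0],[0,0,0],0.8],
  [[0,0,0],[0,0,0],0.8],
])

```text
t: 10.8
tcp_pos: [0.5602, -0.1935, 0.1836]
tool_rot: [0.234, 0.894, -0.097, 0.369]
ft_force: [0.2, 0.3, -0.3]
finger_gap: 0.803
gripper_force: 0.0
```

Run:
```python
from g import *
import cv2
from workcell import optics
f=lambda im,x,y,w,h,k:cv2.resize(im[y:y+h,x:x+w],None,fx=k,fy=k,interpolation=cv2.INTER_CUBIC)
a=optics.camera("top")["image"];b=optics.camera("scene")["image"]
cv2.imwrite("pics/done.png",np.hstack([f(a,270,130,100,130,4),f(b,155,140,100,130,4)]))
go()
```

```text
t 10.9 grip [ 0.5485 -0.1871  0.1968] q [-0.04  0.58  0.25  2.44  2.89  0.62 -1.71] F [ 1.   0.3 -0.5] gap 0.799
```

View pics/done.png

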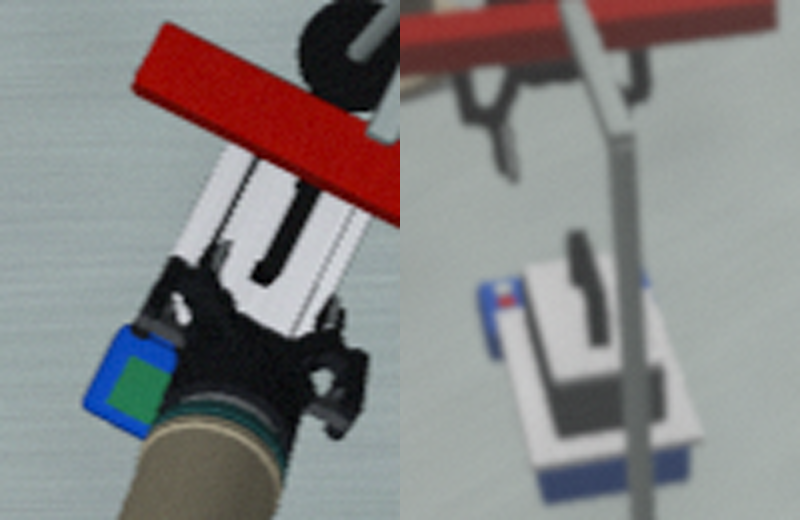

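The tin stands upright on the plate with a margin on every side: its front bottom edge runs from (560,437) to (665,420), inside plate corners (537,465) and (702,438). The lamp is unmoved and the gripper is clear.

```bash
python3 -c "
from workcell import workorder
print(workorder.hand_in())"
```

```text
the job is handed in; nothing more can be done
None
```

The loaf tin is on the weighing plate, upright, with a margin on every side and released; I saw no contact with the lamp, bowl, jar or scraper, and the job was handed in at about 11 s.

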